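# Rock a pendulum angle gauge on a round-topped offcut to its marker and hold

### The arm

A 6-joint arm with a two-finger parallel gripper is mounted at the origin on a cart in front of the work surface, level with it; the furniture and walls round the work are solid. World frame = base frame: x ahead of the robot, y to its left, z up, the work surface at z = 0. Lengths are in m, angles in rad, forces in N, time in s.
With the tool pointing down it reaches from about 0.225 to 0.875 m from the base axis. Payload 3.4 kg.
Tool frame: the origin (TCP) lies midway between the tips of the shut fingers; the grasp point (between the pads) lies 19 mm behind it (manip.grip_point_offset is the distance from the TCP to the grasp point, in m); x points along the fingers, y is the direction in which the jaws open and shut, and the axes are right-handed (so a half turn about x gives the same grasp; the last joint's range is limited). The gripper opens to 85 mm and grips with 20 to 120 N. Pads are 22 mm wide; open, the fingers measure 114 mm over their backs; the gripper's body (76 mm by 85 mm) begins 54 mm behind the grasp point. The pads swing forward as they close: fully open they stand 13 mm farther back than shut.
Start: joints at [1.201, 0.276, 1.505, -0, 1.361, -0.121], TCP at [0.142, 0.557, 0.231] pointing down, gripper open.
Joint ranges: [-2.89, 2.89], [-0.75, 2.08], [0.22, 2.7], [-1.18, 4.32], [0.11, 2.71], [-2.7, 2.7]. Speed limits (rad/s): [2.57, 2.57, 3.14, 3.14, 3.14, 3.14].

### API

Orientations are given as a unit quaternion [w, x, y, z].
In Python, from rig import manip gives the robot as it stands.
- The arm moves only by the shell command python3 -m crank 'ROWS' [FORCE]. ROWS is a JSON object of lists of equal length, an entry for each row: "grip": the opening, from 0 (shut) to 1 (fully open); "slide": the shift along the world's x, y, z in cm, a list of three; "roll": the turn about the world's z in degrees. In form: {"grip": [grip, ...], "slide": [[dx, dy, dz], ...], "roll": [roll, ...]}. A call has 1 to 20 rows; each row is the pose to reach, as a shift and turn from the pose commanded when the call began; what a row does not reach only later rows make up. A row lasts 1/10 s, in which the tool goes at most 50 mm and 8.59 degrees, less where a joint would pass 70% of its speed; a pose out of reach is approached as far as the arm can. A call with a gripper value outside its range is refused whole. The fingers move at their own pace and stop on an object; FORCE is the grip in N (left out, the last holds). Time passes only in rows, so rows that repeat a pose let the fingers close. It gives the time, the measured TCP pose, the force and the opening at its end, in the units of the state.
- manip.get_state(): the state, without advancing time (a new reading comes with each control period).
- manip.get_image(name): name is "scene" or "side" or "wrist"; returns a dict with "frame" (420x560x3 uint8, red, green, blue), "K" (3x3 intrinsics, pixels), "R" (3x3) and "t" (3): a world point X has camera coordinates R X + t. Camera axes: x right, y down, z forward; pixel columns grow to the right and rows downward; lengths in m; the calibration is good to about 2 mm. The wrist camera is an equidistant fisheye: a pixel r from the principal point sees the ray r / f radians off the axis. A picture is of the moment at which its call begins. There is no depth.
- manip.sign_off(): hands the job in, once; it reports no verdict.
The state is a dict: "clock": time; "qpos": joint angles; "qd": joint speeds; "effort": joint torques, N m; "position": TCP position; "ee_rot": TCP orientation; "contact_force": force on the tool from outside, world axes, zero at the start; "moment": the same for the moment, N m; "width": finger opening in m.
Only numpy, scipy, OpenCV 4.12 (cv2) and the standard library are available. Lean on these libraries where they do the work, as an engineer would, in place of code of your own. Each camera call takes 0.05 s, during which the arm holds its last target. There are 200 camera calls.

### The job

Pick up the pendulum angle gauge by its grip and set it level on the crown of the round-topped timber offcut, square across it, with the crown under the middle of the gauge's foot. Then, keeping the foot on the crown, rock the gauge sideways until its swinging pointer settles on the brass marker of its dial. Finish while still holding it there on the crown, and leave the tin, the thread spool and the sanding block where they are.

Things in the scene. Friction and masses are not known exactly. Their poses are not given: they have to be found in the camera images.
- gauge: pendulum angle gauge, 0.3 kg, loose, standing on the table: dark steel foot 44 x 110 x 8 mm (x, y, z), upright round aluminium case 76 mm across, 22 mm thick, its white dial looking along the gauge's -x (roughly at the robot), and on top a black grip 24 (x) x 30 (y) mm, 80 to 124 mm above the foot's underside. Origin: centre of the foot's underside; z up, y along the foot
- gauge_grip (a point): middle of the black grip, 106 mm above the foot's underside; axes as the gauge. Pinch it from above by its flat sides at y = +-15 mm (30 mm wide): the dial stays free and the gauge cannot twist sideways in the fingers
- gauge_foot (a point): centre of the underside of the gauge's foot; axes as the gauge
- offcut: round-topped offcut of wooden handrail fixed to the table, 110 (its x) x 60 (its y) x 65 mm high: upright sides to 35 mm, above them a half cylinder of radius 30 mm about its x direction (axis 35 mm above the table). Origin: centre of the underside. Square across: the gauge's x along the offcut's x (its -x end starts nearer the robot)
- crown (a point): middle of the crown line, the highest line of the offcut, 65 mm above the table; axes as the offcut
- pointer (a joint): gravity pointer: black needle 25 mm long with a bob, pivot 46 mm above the foot's underside; hangs straight down, settles within 1 s. Value: its angle on the dial (rad) about the gauge's +x, 0 when level; with the gauge tilted by a about its own +x it reads -a. Positive: needle tip towards the gauge's +y (the robot's left), when the foot's +y end is tilted down
- marker (a joint): small brass block inside the dial's rim, 4.4 mm wide, at radius 30 mm about the same pivot; set before the start between 0.2 and 0.42 rad, it stays there. Same zero and sense as the pointer: the pointer is on the marker when both values are equal
- pointer_tip (a point): tip of the pointer needle, 25.5 mm from the pivot; its z axis runs along the needle, towards the pivot
- marker_tip (a point): inner end of the brass marker, 26.5 mm from the pivot; its z axis runs from it towards the pivot
- eyelet_tin: round tin 67 mm across, 28 mm high, bystander, loose; origin at the centre of its underside
- thread_spool: white thread spool lying down, 40 x 60 x 40 mm, bystander, loose; origin at the centre of its underside
- sanding_block: brown sanding block 57 x 100 x 31 mm, bystander, loose; origin at the centre of its underside
- snap_press: bench hand press, fixed, not part of the job, behind the work on the robot's left; board and frame lie beyond x = 0.70, but its lever reaches towards the robot, ending in a red ball (35 mm) at about x = 0.62, y = 0.12, z = 0.31 to 0.345: travel in front of it, near x = 0.46. Origin: on the table under the ram

How it is judged:
On the way:
1. the gauge, held in the fingers, stands level (within about 7 degrees) on the crown (contact force between gauge and offcut above 0.3 N and contact force between the fingers and gauge above 1 N and angle between gauge_foot's own z axis and vertical below 0.12 rad and z of gauge_foot in the frame of crown above -0.005 m and horizontal distance between gauge_foot and crown below 0.03 m), for 0.2 s.
At the end, for the whole second after the job is handed in: The held gauge is still, its foot on the crown (over 0.3 N, foot centre within 30 mm of the crown's middle in plan and 12 mm in height, square within 0.2 rad), and the pointer hangs at rest within 0.07 rad of the marker, nothing else carrying the gauge (angle between the z axis of pointer_tip and the z axis of marker_tip, either way round below 0.07 rad and velocity of joint pointer between -0.15 and 0.15 rad/s and contact force between gauge and offcut above 0.3 N and contact force between the fingers and gauge above 1 N and z of gauge_foot in the frame of crown between -0.012 and 0.012 m and horizontal distance between gauge_foot and crown below 0.03 m and angle between the x axis of gauge_foot and the x axis of crown, either way round below 0.2 rad and linear speed of gauge below 0.02 m/s); the arm keeps its last pose, push and grip.
It fails at once if the tin, the thread spool or the sanding block is moved by more than 20 mm (distance of any of eyelet_tin, thread_spool, sanding_block from where it was at the start of the episode above 0.02 m).
It fails at once if the gauge is tipped by more than 45 degrees (angle between gauge_foot's own z axis and vertical above 0.79 rad).
It also fails if it takes over 56 s, if anything falls off the work surface, if the arm or the gripper's body presses on something with over 40 N, if the wrist force passes 120 N, or if a joint passes its speed limit or range.

## Working session

There is one attempt and no reset: what is moved stays moved. The work goes in short steps, Python scripts to look and compute and a shell command to move; the robot and the scene stay as the last step left them, time stands still between calls to the robot, and variables do not carry over. Pictures are saved under pics/ and viewed, on a budget of 10 in all, crops included, one or two more only if the job needs it, and the job is handed in when it is done.

```bash
mkdir -p pics; cat > h.py <<'E'
import numpy as np,cv2
from rig import manip
def snap(n,f,crop=None,s=1):
    d=manip.get_image(n);np.savez(f'pics/{f}.npz',**{k:np.asarray(d[k]) for k in('frame','K','R','t')})
    im=d['frame'][:,:,::-1]
    if crop: im=im[crop[1]:crop[3],crop[0]:crop[2]]
    cv2.imwrite(f'pics/{f}.png',cv2.resize(im,None,fx=s,fy=s,interpolation=cv2.INTER_CUBIC))
def cam(f): return np.load(f'pics/{f}.npz')
def onz(f,uv,z):
    c=cam(f);r=c['R'].T@np.linalg.solve(c['K'],[*uv,1]);o=-c['R'].T@c['t'];return o+r*(z-o[2])/r[2]
def proj(f,X):
    c=cam(f);p=c['K']@(c['R']@np.array(X)+c['t']);return p[:2]/p[2]
def tri(fs):
    A=[];b=[]
    for f,uv in fs:
        c=cam(f);r=c['R'].T@np.linalg.solve(c['K'],[*uv,1]);r/=np.linalg.norm(r);o=-c['R'].T@c['t'];P=np.eye(3)-np.outer(r,r);A.append(P);b.append(P@o)
    return np.linalg.lstsq(np.vstack(A),np.hstack(b),rcond=None)[0]
E
python3 - <<'E'
from h import *
snap('scene','s1',s=1.4);snap('side','d1',s=1.4)
for f in('s1','d1'):
    c=cam(f);print(-c['R'].T@c['t'],c['R'][2],c['K'][0])
s=manip.get_state();print({k:np.round(v,3) for k,v in s.items()},manip.grip_point_offset)
E
```

```text
[9.98594010e-05 3.31687393e-01 5.63066338e-01] [ 0.74247518 -0.34532164 -0.57400659] [397.79753332   0.         278.21484228]
[0.21985143 0.69233898 0.51679603] [ 0.465108   -0.74546106 -0.47745404] [390.25044564   0.         278.29155586]
{'clock': np.float64(0.1), 'qpos': array([ 1.201,  0.277,  1.506, -0.   ,  1.361, -0.121]), 'qd': array([ 0.   , -0.002, -0.001, -0.   ,  0.001, -0.001]), 'effort': array([-0.000e+00, -4.177e+01, -2.464e+01, -0.000e+00,  6.000e-03,
       -0.000e+00]), 'position': array([0.141, 0.557, 0.231]), 'ee_rot': array([ 0.702,  0.087,  0.702, -0.088]), 'contact_force': array([ 0.042, -0.367,  0.099]), 'moment': array([-0.023,  0.016, -0.045]), 'width': np.float64(0.085)} 0.0187
```

View pics/s1.png

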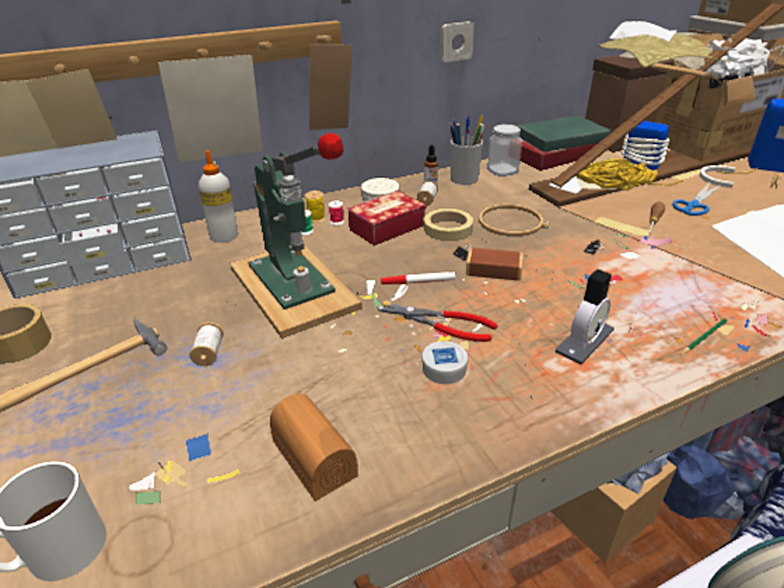

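View pics/d1.png

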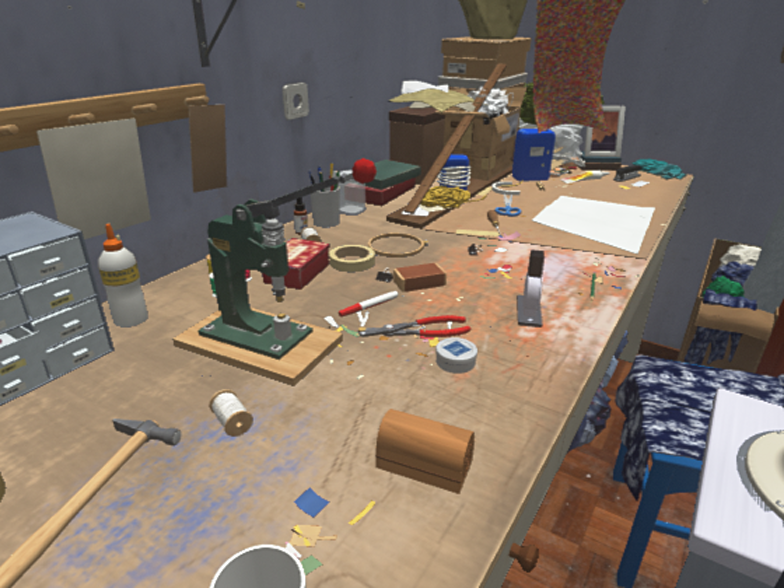

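The scene view shows the gauge at (590,315), offcut at (313,445), tin (445,360), spool (207,343) and sanding block (495,263), all in 1.4x pixels. The side view shows the gauge at (530,290) and offcut at (425,450). Next I'll enlarge the gauge and offcut from both views.

```bash
python3 - <<'E'
from h import *
def cr(f,x,y,w=100,h=75): 
    im=cv2.resize(cam(f)['frame'][y:y+h,x:x+w,::-1],None,fx=4,fy=4,interpolation=cv2.INTER_CUBIC).copy()
    for i in range(0,w,10): cv2.line(im,(i*4,0),(i*4,4 if i%50 else 12),(0,255,0),1)
    return im
m=np.vstack([np.hstack([cr('s1',375,187),cr('d1',335,172)]),np.hstack([cr('s1',175,280),cr('d1',255,285)])])
cv2.imwrite('pics/m1.png',m)
E
```

```text
(no output)
```

View pics/m1.png

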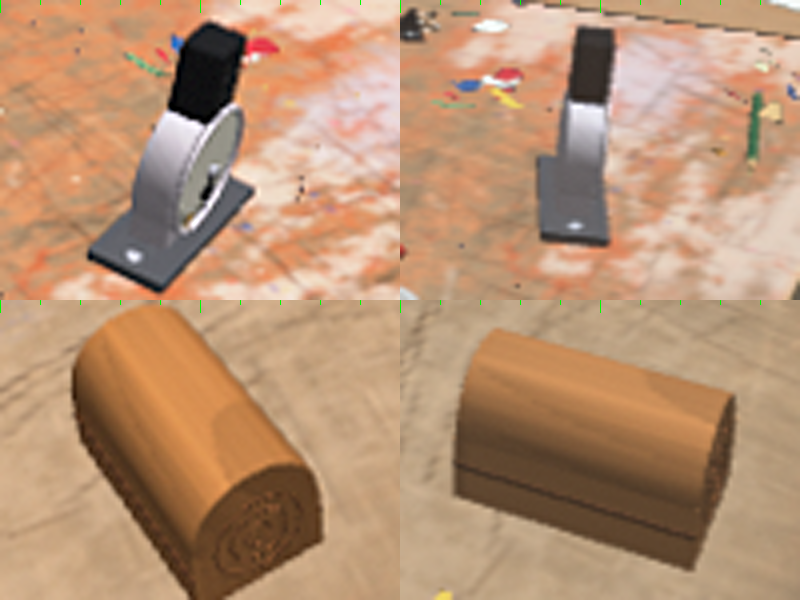

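```bash
python3 - <<'E'
from h import *
S=lambda x,y,X,Y:(X+x/4-.4,Y+y/4-.4)
for n,p in dict(A=(88,253),B=(163,282),C=(253,186)).items(): print('s',n,onz('s1',S(*p,375,187),.008 if n!='C' else .008))
for n,p in dict(A=(138,156),B=(141,236),C=(208,238)).items(): print('d',n,onz('d1',S(*p,335,172),.008))
print('griptop s',[onz('s1',S(*p,375,187),.124) for p in((210,22),(246,37),(178,44),(217,60))])
print('griptop d',[onz('d1',S(*p,335,172),.124) for p in((177,28),(214,29))])
print('off d',[onz('d1',S(*p,255,285),0) for p in((55,194),(294,270))],'off s',[onz('s1',S(*p,175,280),0) for p in((322,240),(192,302))])
E
```

```text
s A [ 0.47664769 -0.1648225   0.008     ]
s B [ 0.44095659 -0.1842214   0.008     ]
s C [ 0.48061798 -0.28341653  0.008     ]
d A [ 0.51543722 -0.26067727  0.008     ]
d B [ 0.47443009 -0.15748486  0.008     ]
d C [ 0.43769762 -0.17858967  0.008     ]
griptop s [array([ 0.49219538, -0.23352627,  0.124     ]), array([ 0.47318534, -0.23947063,  0.124     ]), array([ 0.48374912, -0.20498416,  0.124     ]), array([ 0.46388456, -0.21189694,  0.124     ])]
griptop d [array([ 0.49029492, -0.22425655,  0.124     ]), array([ 0.46994868, -0.23584786,  0.124     ])]
off d [array([0.50217291, 0.2686916 , 0.        ]), array([0.39385377, 0.24994656, 0.        ])] off s [array([0.40681397, 0.19115416, 0.        ]), array([0.40264523, 0.25058837, 0.        ])]
```

```bash
python3 - <<'E'
from h import *
from scipy.spatial.transform import Rotation as R
q=manip.get_state()['ee_rot'];M=R.from_quat(np.roll(q,-1)).as_matrix();print(np.round(M,3));a=np.degrees(np.arctan2(M[1,1],M[0,1]));print('tool y yaw',a,'roll to 21.8:',[21.8-a,21.8-a+180,21.8-a-180])
for n,p in dict(tin=(445,362),spool=(207,345),sand=(495,265)).items(): print(n,onz('s1',(p[0]/1.4,p[1]/1.4),.015))
E
```

```text
[[-0.001  0.246  0.969]
 [-0.002  0.969 -0.246]
 [-1.    -0.002 -0.   ]]
tool y yaw 75.74501962069813 roll to 21.8: [np.float64(-53.94501962069813), np.float64(126.05498037930187), np.float64(-233.94501962069813)]
tin [0.52152931 0.00197664 0.015     ]
spool [0.72074291 0.30830959 0.015     ]
sand [ 0.71149276 -0.21620474  0.015     ]
```

```bash
python3 -m crank '{"grip":[1,1,1,1,1,1,1,1,1,1,1,1,1,1,1,1,1,1,1,1],"slide":[[2,-4.5,0],[4,-9,0],[6,-13.5,0],[8,-18,0],[10,-22.5,0],[12,-27,0],[14,-31.5,0],[16,-36,0],[18,-40.5,0],[20,-45,0],[22,-49.5,0],[24,-54,0],[26,-58.5,-0.5],[28,-63,-1],[30,-67.5,-1.5],[31.5,-71,-2],[32.5,-74.5,-2.5],[33.6,-77.9,-3],[33.6,-77.9,-3],[33.6,-77.9,-3]],"roll":[-3,-6,-9,-12,-15,-18,-21,-24,-27,-30,-33,-36,-39,-42,-45,-48,-51,-54,-54,-54]}' 20
python3 - <<'E'
from h import *
snap('wrist','w1',s=1.4);snap('scene','s2')
c=cam('w1');print(c['K'],c['R'],c['t'])
E
```

```text
clock: 2.1
position: [0.4771, -0.2218, 0.2004]
ee_rot: [0.584, 0.397, 0.586, -0.397]
contact_force: [-0.5, 0.3, 0.7]
width: 0.0856
[[325.1922621    0.         278.78818222]
 [  0.         325.1922621  209.14022736]
 [  0.           0.           1.        ]] [[ 9.29795345e-01  3.68076542e-01 -5.24487597e-04]
 [ 3.50968477e-01 -8.86147615e-01  3.02594667e-01]
 [ 1.10913225e-01 -2.81535192e-01 -9.53119191e-01]] [-0.36236622 -0.39433416  0.23568964]
```

View pics/w1.png

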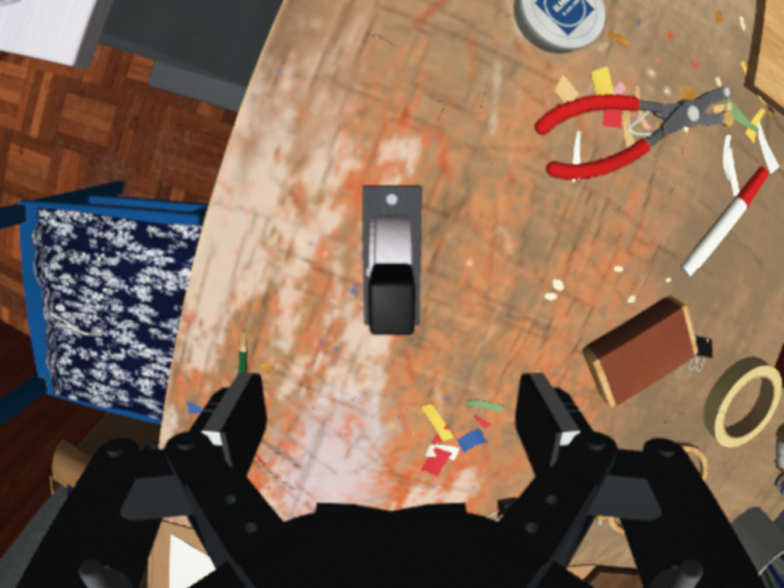

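The wrist view shows the gauge square between the jaws: the foot's +y end edge runs (363,186)-(421,186), and the grip top's back edge (373,333)-(413,333). Next I'll check this numerically.

```bash
cat >> h.py <<'E'
def fish(f,uv,z):
    c=cam(f);K=c['K'];d=(np.array(uv)-K[:2,2])/K[0,0];r=np.hypot(*d);v=np.array([*(np.sin(r)*d/r),np.cos(r)]);v=c['R'].T@v;o=-c['R'].T@c['t'];return o+v*(z-o[2])/v[2]
E
python3 - <<'E'
from h import *
A,B=[fish('w1',(np.array(p)+.5)/1.4-.5,.008) for p in((363,186),(421,186))]
C,D=[fish('w1',(np.array(p)+.5)/1.4-.5,.124) for p in((373,333),(413,333))]
print(A,B,C,D,np.degrees(np.arctan2(*(B-A)[1::-1])),np.degrees(np.arctan2(*(D-C)[1::-1])))
u=np.array([-.371,.928]);print((A+B)[:2]/2-.055*u,(C+D)[:2]/2+.015*u)
E
```

```text
[ 0.43918987 -0.17974922  0.008     ] [ 0.4787444  -0.16406547  0.008     ] [ 0.4743278  -0.23838822  0.124     ] [ 0.49377104 -0.23069417  0.124     ] 21.628801104701722 21.589629149220706
[ 0.47937214 -0.22294735] [ 0.47848442 -0.2206212 ]
```

```bash
python3 -m crank '{"grip":[1,1,1,1,1,1,0,0,0,0,0,0,0,0,0],"slide":[[0.1,0,-3],[0.15,0,-6],[0.15,0,-9],[0.15,0,-11.5],[0.15,0,-11.5],[0.15,0,-11.5],[0.15,0,-11.5],[0.15,0,-11.5],[0.15,0,-11.5],[0.15,0,-11.5],[0.15,0,-11.5],[0.15,0,-11.5],[0.15,0,-11.5],[0.15,0,-11.5],[0.15,0,-11.5]],"roll":[0,0,0,0,0,0,0,0,0,0,0,0,0,0,0]}' 40
```

```text
clock: 3.7
position: [0.479, -0.222, 0.0869]
ee_rot: [0.586, 0.397, 0.585, -0.397]
contact_force: [-2.0, -0.5, 5.1]
width: 0.0235
```

```bash
python3 -m crank '{"grip":[0,0,0,0,0,0,0,0,0,0,0,0,0,0,0,0,0,0,0,0],"slide":[[0,0,1.5],[0,0,4],[0,0,7],[0,0,10],[0,1.5,12],[0,4,13],[-0.2,8,13],[-0.5,12,13],[-0.8,16,13],[-1,20,13],[-1.2,24,13],[-1.4,28,13],[-1.7,32,13],[-2,36,13],[-2.2,40,13],[-2.4,43,13],[-2.5,44.6,13],[-2.5,45.2,13],[-2.5,45.2,13],[-2.5,45.2,13]],"roll":[0,0,0,0,0,-1,-2,-3,-4,-5,-6,-7,-8,-9,-10,-11,-11.6,-11.6,-11.6,-11.6]}'
python3 - <<'E'
from h import *
snap('scene','s3');snap('side','d3')
def cr(f,x,y): return cv2.resize(cam(f)['frame'][y:y+150,x:x+100,::-1],None,fx=4,fy=4,interpolation=cv2.INTER_CUBIC)
cv2.imwrite('pics/m3.png',np.hstack([cr('s3',170,205),cr('d3',260,205)]))
E
```

```text
clock: 5.7
position: [0.4539, 0.2294, 0.2158]
ee_rot: [0.542, 0.453, 0.542, -0.454]
contact_force: [-0.1, -0.5, -4.1]
width: 0.0238
```

View pics/m3.png

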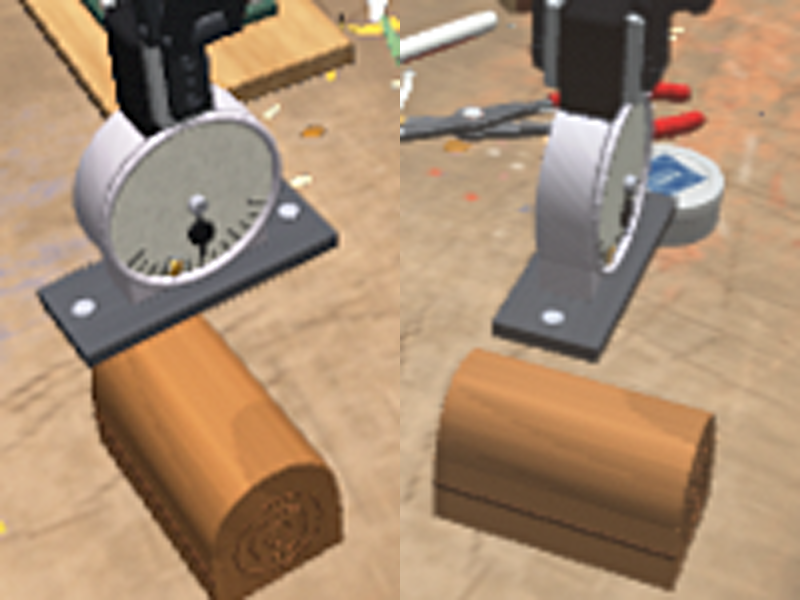

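The gauge hangs level over the offcut. In the left half, the pivot is at (198,203), the needle points to about (205,258), the brass marker is at (176,267), and the foot corners are (40,292), (90,362) and (337,240).

```bash
cat >> h.py <<'E'
def dial(f,uvs,o,yaw,tilt=0):
    # ray-plane with dial face x_g=-0.011; returns gauge-frame (y,z) at each pixel (tilt=0 frame)
    c=cam(f);y=np.radians(yaw);n=np.array([np.cos(y),np.sin(y),0]);l=np.array([-np.sin(y),np.cos(y),0]);o=np.array(o);C=-c['R'].T@c['t'];out=[]
    for uv in uvs:
        r=c['R'].T@np.linalg.solve(c['K'],[*uv,1]);P=C+r*((o-.011*n-C)@n)/(r@n);out.append([(P-o)@l,P[2]-o[2]])
    return np.array(out)
E
python3 - <<'E'
from h import *
S=lambda x,y:(170+x/4-.4,205+y/4-.4)
o=[.454,.2295,.129]
D=dial('s3',[S(198,203),S(205,258),S(176,267),S(202,232)],o,10);print(D)
v=D-D[0];print('angles',np.arctan2(v[1:,0],-v[1:,1]),np.hypot(*v.T))
print([onz('s3',S(*p),.137) for p in((40,292),(90,358),(337,240))])
E
```

```text
[[-0.00391179  0.04372254]
 [-0.00367925  0.01610921]
 [ 0.00848374  0.01835855]
 [-0.00391494  0.02927601]]
angles [ 8.42080726e-03  4.54571326e-01 -2.18515748e-04] [0.         0.02761431 0.02823085 0.01444653]
[array([0.46301953, 0.284186  , 0.137     ]), array([0.42132302, 0.27637001, 0.137     ]), array([0.43865315, 0.1720407 , 0.137     ])]
```

```bash
python3 -m crank '{"grip":[0,0,0,0,0,0,0],"slide":[[0.1,0.15,-2],[0.1,0.15,-4],[0.1,0.15,-5.5],[0.1,0.15,-6],[0.1,0.15,-6.2],[0.1,0.15,-6.3],[0.1,0.15,-6.3]],"roll":[0,0,0,0,0,0,0]}'
python3 -m crank '{"grip":[0,0,0,0],"slide":[[0,0,-0.1],[0,0,-0.2],[0,0,-0.3],[0,0,-0.3]],"roll":[0,0,0,0]}'
```

```text
clock: 6.5
position: [0.4557, 0.2318, 0.1541]
ee_rot: [0.542, 0.454, 0.542, -0.453]
contact_force: [-0.6, 0.6, -3.8]
width: 0.0233
clock: 6.9
position: [0.4555, 0.232, 0.1518]
ee_rot: [0.543, 0.454, 0.542, -0.453]
contact_force: [-1.0, -1.1, 4.2]
width: 0.0236
```

```bash
python3 -m crank '{"grip":[0,0,0,0,0,0],"slide":[[0,0,0],[0,0,0],[0,0,0],[0,0,0],[0,0,0],[0,0,0]],"roll":[0,0,0,0,0,0]}'
cat >> h.py <<'E'
def both(t):
    snap('scene','s'+t);snap('side','d'+t)
    cr=lambda f,x,y:cv2.resize(cam(f)['frame'][y:y+100,x:x+100,::-1],None,fx=4,fy=4,interpolation=cv2.INTER_CUBIC)
    cv2.imwrite(f'pics/m{t}.png',np.hstack([cr('s'+t,170,255),cr('d'+t,260,245)]))
E
python3 -c "from h import *;both('4')"
```

```text
clock: 7.5
position: [0.4555, 0.232, 0.1518]
ee_rot: [0.543, 0.454, 0.542, -0.453]
contact_force: [-1.7, -0.7, 5.5]
width: 0.0235
```

View pics/m4.png

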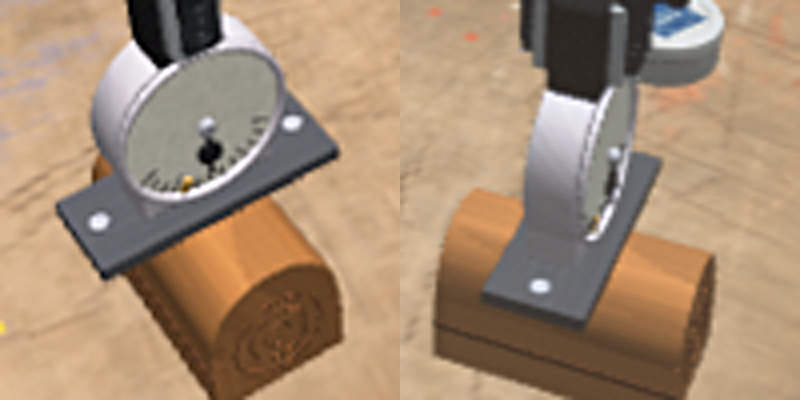

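The gauge stands level on the crown, with foot corners at (57,207), (107,275) and (340,155) in the left crop. First I'll do a small rock with a lighter grip, so it can turn in the pads.

```bash
python3 -c "
from h import *
S=lambda x,y:(170+x/4-.4,255+y/4-.4)
print([onz('s4',S(*p),.073) for p in((57,207),(107,270),(340,153))])"
python3 -m crank '{"grip":[0,0,0,0,0,0,0,0,0,0],"slide":[[0,0,0],[-0.03,0.2,0],[-0.07,0.4,0],[-0.1,0.6,-0.02],[-0.14,0.8,-0.04],[-0.17,1,-0.05],[-0.21,1.2,-0.06],[-0.26,1.5,-0.08],[-0.26,1.5,-0.08],[-0.26,1.5,-0.08]],"roll":[0,0,0,0,0,0,0,0,0,0]}' 20
python3 -c "from h import *;both('5')"
```

```text
[array([0.46453496, 0.28730411, 0.073     ]), array([0.42449445, 0.27813129, 0.073     ]), array([0.44027718, 0.17374435, 0.073     ])]
clock: 8.6
position: [0.4536, 0.2464, 0.1509]
ee_rot: [0.544, 0.454, 0.541, -0.453]
contact_force: [0.6, -4.4, 6.3]
width: 0.0235
```

View pics/m5.png

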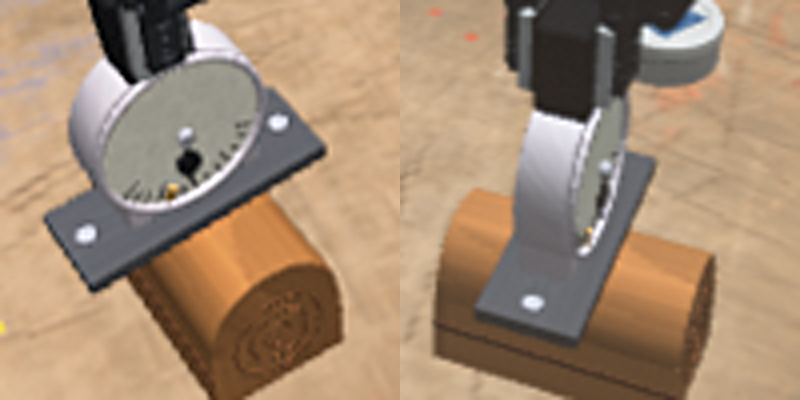

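```bash
cat >> h.py <<'E'
def edge(f,B,C,o=(.4525,.2305),yaw=10,S=lambda x,y:(170+x/4-.4,255+y/4-.4)):
    # -x top edge of foot: tilt(+ = +y end down), foot underside centre rel crown (lateral y, z)
    c=cam(f);y=np.radians(yaw);n=np.array([np.cos(y),np.sin(y),0]);l=np.array([-np.sin(y),np.cos(y),0]);O=np.array([*o,0]);P=[]
    X=-c['R'].T@c['t']
    for p in(B,C):
        r=c['R'].T@np.linalg.solve(c['K'],[*S(*p),1]);Q=X+r*((O-.022*n-X)@n)/(r@n);P.append([(Q-O)@l,Q[2]])
    P=np.array(P);d=P[0]-P[1];t=np.arctan2(-d[1],d[0]);m=P.mean(0)-.008*np.array([np.sin(t),np.cos(t)])
    return dict(len=np.hypot(*d),tilt=t,y=m[0],z=m[1]-.065)
E
python3 -c "
from h import *
print(edge('s4',(107,270),(340,153)),edge('s5',(94,286),(327,153)))
S=lambda x,y:(170+x/4-.4,255+y/4-.4)
for f,ps in (('s4',[(208,124),(187,183)]),('s5',[(185,135),(195,180),(173,189)])):
    D=dial(f,[S(*p) for p in ps],[.4525,.2305,.065],10);v=D[1:]-D[0];print(np.arctan2(v[:,0],-v[:,1]))
"
```

```text
{'len': np.float64(0.10635810308807642), 'tilt': np.float64(-0.029128292042805596), 'y': np.float64(-0.0003201118875481414), 'z': np.float64(0.0016817604850856427)} {'len': np.float64(0.10652578693768597), 'tilt': np.float64(0.052545520716516955), 'y': np.float64(0.005210507986160283), 'z': np.float64(0.0012253093705018175)}
[0.45466364]
[-0.04946211  0.32561678]
```

```bash
python3 -m crank '{"grip":[0,0,0,0,0,0,0,0,0,0,0,0,0,0],"slide":[[0,0,-0.08],[-0.04,0.25,-0.1],[-0.09,0.5,-0.14],[-0.13,0.75,-0.18],[-0.17,1,-0.22],[-0.21,1.2,-0.27],[-0.24,1.4,-0.32],[-0.28,1.6,-0.37],[-0.31,1.8,-0.42],[-0.35,2,-0.46],[-0.35,2,-0.46],[-0.35,2,-0.46],[-0.35,2,-0.46],[-0.35,2,-0.46]],"roll":[0,0,0,0,0,0,0,0,0,0,0,0,0,0]}'
python3 -c "from h import *;both('6')"
```

```text
clock: 10.1
position: [0.45, 0.2674, 0.1462]
ee_rot: [0.543, 0.455, 0.542, -0.453]
contact_force: [0.1, -1.9, 5.1]
width: 0.0237
```

View pics/m6.png

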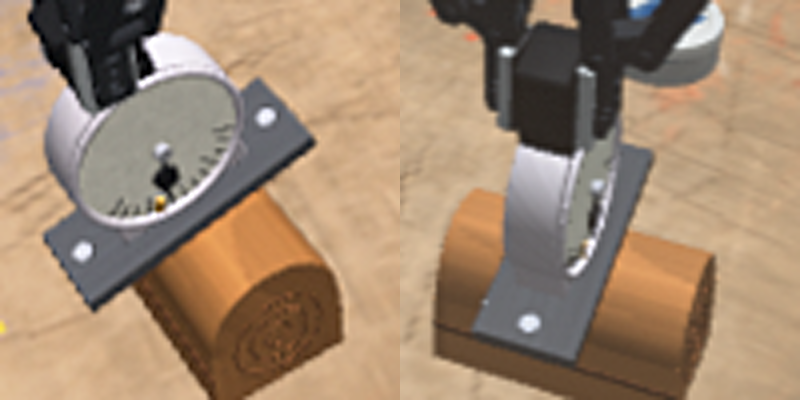

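The gauge is rocking well. The pivot is at (162,152), the bob at (167,178), the marker at (160,203), and the foot edge runs (95,306)-(315,143).

```bash
python3 -c "
from h import *
print(edge('s6',(95,305),(315,143)))
S=lambda x,y:(170+x/4-.4,255+y/4-.4)
D=dial('s6',[S(*p) for p in [(162,152),(167,178),(160,203)]],[.4525,.2305,.065],10);v=D[1:]-D[0];print(np.arctan2(v[:,0],-v[:,1]))
"
```

```text
{'len': np.float64(0.1054004180163833), 'tilt': np.float64(0.2401084287395344), 'y': np.float64(0.006915196796481465), 'z': np.float64(0.0008014463492942853)}
[-0.01839826  0.16376702]
```

```bash
python3 -m crank '{"grip":[0,0,0,0,0,0,0,0,0,0,0,0,0,0],"slide":[[-0.03,0.2,-0.06],[-0.07,0.4,-0.13],[-0.1,0.6,-0.2],[-0.14,0.8,-0.27],[-0.17,1,-0.33],[-0.2,1.15,-0.38],[-0.23,1.3,-0.44],[-0.23,1.3,-0.44],[-0.23,1.3,-0.44],[-0.23,1.3,-0.44],[-0.23,1.3,-0.44],[-0.23,1.3,-0.44],[-0.23,1.3,-0.44],[-0.23,1.3,-0.44]],"roll":[0,0,0,0,0,0,0,0,0,0,0,0,0,0]}'
python3 - <<'E'
from h import *
both('7')
im=cam('s7')['frame'][270:345,170:270,::-1];cv2.imwrite('pics/z7.png',cv2.resize(im,None,fx=8,fy=8,interpolation=cv2.INTER_CUBIC))
E
```

```text
clock: 11.6
position: [0.4482, 0.2806, 0.1421]
ee_rot: [0.543, 0.455, 0.542, -0.452]
contact_force: [0.2, -0.5, 6.1]
width: 0.0235
```

View pics/z7.png

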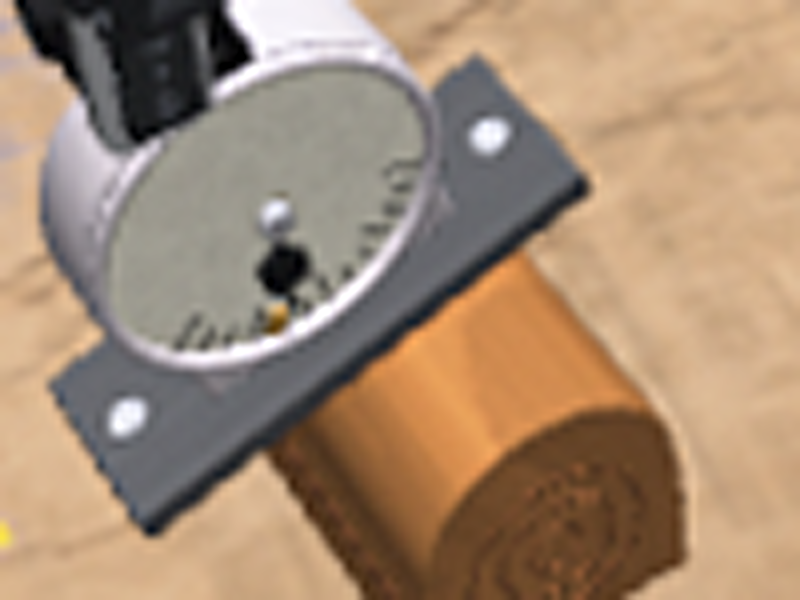

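The pivot is at (276,215), the bob at (283,268), the needle tip near (289,298), and the marker at (278,318), still slightly left of the needle.

```bash
python3 -c "
from h import *
S=lambda x,y:(170+x/8-.45,270+y/8-.45)
print(edge('s7',(150,527),(588,182),S=S))
D=dial('s7',[S(*p) for p in [(276,215),(283,268),(289,298),(278,318)]],[.4525,.2305,.065],10);v=D[1:]-D[0];print(np.arctan2(v[:,0],-v[:,1]),np.hypot(*v.T))
"
```

```text
{'len': np.float64(0.10612249519205585), 'tilt': np.float64(0.29478115608776634), 'y': np.float64(0.016077178197990767), 'z': np.float64(-0.00020465384285120458)}
[0.03521449 0.01718658 0.12298249] [0.01447357 0.0231004  0.02708766]
```

About 0.10 rad remains, so I'll continue along the arc.

```bash
python3 -m crank '{"grip":[0,0,0,0,0,0,0,0,0,0,0,0,0,0],"slide":[[0,0,-0.06],[-0.03,0.2,-0.16],[-0.07,0.4,-0.25],[-0.1,0.6,-0.33],[-0.14,0.8,-0.42],[-0.17,1,-0.52],[-0.19,1.1,-0.57],[-0.19,1.1,-0.57],[-0.19,1.1,-0.57],[-0.19,1.1,-0.57],[-0.19,1.1,-0.57],[-0.19,1.1,-0.57],[-0.19,1.1,-0.57],[-0.19,1.1,-0.57]],"roll":[0,0,0,0,0,0,0,0,0,0,0,0,0,0]}'
python3 - <<'E'
from h import *
both('8')
im=cam('s8')['frame'][275:350,160:260,::-1];cv2.imwrite('pics/z8.png',cv2.resize(im,None,fx=8,fy=8,interpolation=cv2.INTER_CUBIC))
E
```

```text
clock: 13.1
position: [0.4463, 0.292, 0.1366]
ee_rot: [0.543, 0.455, 0.542, -0.452]
contact_force: [-0.1, -0.1, 7.0]
width: 0.0237
```

View pics/z8.png

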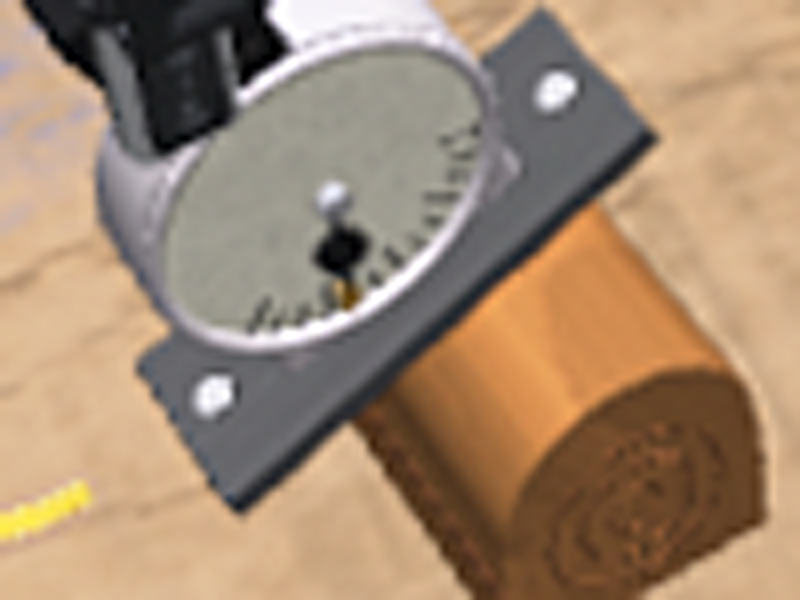

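The needle now overlaps the marker: pivot (331,197), bob (341,250), tip near (347,280), marker (348,293). The foot edge runs (239,507)-(655,135).

```bash
python3 -c "
from h import *
S=lambda x,y:(160+x/8-.45,275+y/8-.45)
print(edge('s8',(239,505),(655,135),S=S))
D=dial('s8',[S(*p) for p in [(331,197),(341,250),(347,278),(348,295)]],[.4525,.2305,.065],10);v=D[1:]-D[0];print(np.arctan2(v[:,0],-v[:,1]),np.hypot(*v.T))
"
```

```text
{'len': np.float64(0.10601383588413642), 'tilt': np.float64(0.394375496089558), 'y': np.float64(0.016254279936509776), 'z': np.float64(-0.0011429002277128786)}
[-0.00041257 -0.006591    0.01032096] [0.01486118 0.02297898 0.02760716]
```

Needle and marker agree within about 0.02 rad. I'll hold for a moment, check that it stays steady, and then hand in.

```bash
python3 -m crank '{"grip":[0,0,0,0,0,0,0,0,0,0],"slide":[[0,0,0],[0,0,0],[0,0,0],[0,0,0],[0,0,0],[0,0,0],[0,0,0],[0,0,0],[0,0,0],[0,0,0]],"roll":[0,0,0,0,0,0,0,0,0,0]}'
python3 - <<'E'
from h import *
snap('scene','s9')
a,b,c=[cam(f)['frame'].astype(int) for f in('s8','s9','s1')]
print('motion px',(abs(a-b).max(2)>40)[260:370,150:290].sum())
for n,(x,y) in dict(tin=(318,258),spool=(148,245),sand=(354,188)).items():
    print(n,(abs(c-b).max(2)>40)[y-22:y+22,x-28:x+28].sum())
E
```

```text
clock: 14.2
position: [0.4463, 0.292, 0.1366]
ee_rot: [0.543, 0.455, 0.542, -0.452]
contact_force: [0.5, 0.4, 6.8]
width: 0.0238
motion px 0
tin 0
spool 1108
sand 0
```

```bash
python3 - <<'E'
from h import *
a,b=[cam(f)['frame'].astype(int) for f in('d1','d8')]
print((abs(a-b).max(2)>40)[274:314,145:185].sum())
b3=cam('s3')['frame'].astype(int);print((abs(cam('s1')['frame'].astype(int)-b3).max(2)>40)[223:267,120:176].sum())
manip.sign_off()
E
```

```text
29
2
the job is handed in; nothing more can be done
```

The gauge is on the crown with its pointer on the brass marker, still held in the fingers, and the job is handed in at about 14 s on the robot's clock. Sign-off gives no verdict.

- **Grip:** The moves allow no tool tilt, only shifts and a turn about the vertical. So I pinched the grip across its x faces instead of the suggested y faces, which let the gauge turn in the pads.
- **Placing and rocking:** I set it level and centred on the crown, pressed with about 8–9 N and held for about 0.6 s. I then moved the grip sideways along an arc with a 20 N grip until the pointer reached the marker.
- **Pointer check:** The gauge tilt is about 0.4 rad, and the pointer and marker agree within about 0.02 rad. Nothing moved between pictures taken about 1 s apart, and the push on the crown stayed near 10 N.
- **Foot position:** The foot slid partly as it rocked. Its centre is about 16 mm from the middle of the crown (limit 30 mm) and 1 mm below it (limit 12 mm). It was square to about 1–2 degrees when placed, and I did not measure that again after rocking.
- **Bystanders:** The tin and sanding block match their first picture exactly. The spool's patch in the last scene picture differed strongly, most likely because the arm was hiding it. In the mid-task scene view and the side view taken just before the final hold it was practically unchanged (2 and 29 pixels differing).

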